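# Line up the suction fan wheel on its studs and lock it

## Task

The orange fan wheel of the dust suction is on its hub but its holes are out of line, so it rests on top of the three studs. Push it round by its vanes, without lifting it off the hub, until the holes meet the studs and it drops flush onto the flange; then push the keeper's red post right round to its stop, so that the keeper's nose lies over the wheel's rim. Leave the other things on the bench where they are.

Things in the scene. Friction and masses are not known exactly. Their poses are not given: they have to be found in the camera images.
- stand: Fixed grey service stand. Origin: underside centre, on the hub's axis; z up. Round foot 164 mm across, 12 mm high, with a lug for the keeper on its +y side. On the foot an aluminium flange 108 mm across, its top 24 mm above the origin, and a steel hub 24 mm across reaching up to 54 mm.
- stud_tip (a point): Top of the stud on the stand's +y side, 36 mm above the stand's origin. Three steel studs 8 mm across with tapered tips stand on a 40 mm radius, at 90, 210 and 330 degrees from the stand's +x (counter-clockwise from above). The wheel hides them, but on the foot, just outside the wheel, a red mark shows each stud's angle.
- impeller: Loose orange fan wheel, 0.2 to 0.4 kg. Origin: centre of the disc's underside; z up. Disc 130 mm across, 10 mm thick, with a 26 mm bore round the hub; three holes and three vanes (see there). It starts resting on the stud tops, its underside 36 mm above the stand's origin; flush on the flange it is at 24 mm. It turns with a few N at a vane.
- wheel_hole (a point): Mouth, at the disc's top, of the hole on the wheel's own +y. Three through holes 11 mm across on a 40 mm radius at 90, 210 and 330 degrees from the wheel's +x. The wheel fits every 120 degrees; it starts 17 to 60 degrees from the nearest fit, either way. Lined up within about 3 degrees it drops 12 mm over the studs by its own weight.
- vane_a (a point): Point on the wheel's upright radial vane at 150 degrees from its +x, 40 mm from the axis and 12 mm above the disc's top. Three such vanes stand half-way between the holes, each 6 mm thick, from 22 to 52 mm radius, 25 mm high above the disc's top.
- vane_b (a point): The same point on the vane at 270 degrees.
- vane_c (a point): The same point on the vane at 30 degrees.
- keeper (a joint): Swing of the steel keeper about its vertical pivot: 0 fully open, 1.4 rad locked at its stop, growing counter-clockwise from above. Starts at 0 to 0.2, stays where left, moves with about 1 N at its post. Its nose, 28 mm long, passes over the rim with 2 mm to spare only when the wheel is down; the wheel's edge blocks it otherwise.
- keeper_pivot (a point): The keeper's pivot axis, on the stand's +y axis 86 mm from the hub's axis; this point is at the underside of the keeper's bar (14 mm wide, 6 mm thick), 36 mm above the stand's origin.
- keeper_post (a point): Middle of the red upright post on the keeper's long arm, 40 mm from the pivot; 13 mm across, from 42 to 76 mm above the stand's origin (this point 59 mm). At joint value q it lies from the pivot in the direction 0.171 rad + q from the stand's +x; locked, it points straight away from the hub, along the stand's +y.
- bench_wax (a point): Bystander: centre of the yellow wax block, 30 x 62 x 19 mm.
- bench_cast_upper (a point): Bystander: centre of the white plaster cast, 57 x 68 x 30 mm.
- bench_cast_lower (a point): Bystander: centre of the grey plaster cast, 57 x 68 x 32 mm.
- bench_pot (a point): Bystander: centre of the white screw-lid pot, 60 mm across, 55 mm high.
- bench_felt (a point): Bystander: centre of the felt polishing wheel, 48 mm across, 12 mm high.
There are look-alikes about, which are no part of the job. There is more than one size of the stand; the job needs the larger.

How it is judged:
On the way, in this order (a step that is already met when the one before it is completed fails the run):
1. the wheel has dropped over the studs and lies flush on the flange, the keeper still open (z of impeller in the frame of stand below 0.026 m and angle between impeller's own z axis and vertical below 0.03 rad and value of joint keeper below 0.6 rad), for 0.2 s.
2. the keeper is swung to its stop over the rim (value of joint keeper above 1.28 rad), for 0.2 s.
At the end, for the whole second after the job is handed in: The wheel lies flush on the flange over all three studs (underside within 2 mm of the flange, tilt under 0.03 rad, centred within 4 mm), at rest, and the keeper stands within 0.12 rad of its stop (z of impeller in the frame of stand between 0.022 and 0.026 m and horizontal distance between impeller and stand below 0.004 m and angle between impeller's own z axis and vertical below 0.03 rad and value of joint keeper above 1.28 rad and linear speed of impeller below 0.02 m/s); the robot touches nothing.
It fails at once if the wheel is lifted off the hub (more than 14 mm above its starting height) (z of impeller in the frame of stand above 0.05 m).
It fails at once if a bystander is moved by more than 25 mm (distance of any of bench_wax, bench_cast_upper, bench_cast_lower, bench_pot, bench_felt from where it was at the start of the episode above 0.025 m).
It also fails if it takes over 48 s, if anything falls off the work surface, if the arm or the gripper's body presses on something with over 40 N, if the wrist force passes 120 N, or if a joint passes its speed limit or range.

## Robot

A 7-joint arm with a two-finger parallel gripper is mounted at the origin on a cart in front of the work surface, level with it; the furniture and walls round the work are solid. World frame = base frame: x ahead of the robot, y to its left, z up, the work surface at z = 0. Lengths are in m, angles in rad, forces in N, time in s.
With the tool pointing down it reaches from about 0.4 to 0.85 m from the base axis. Payload 10.4 kg.
Tool frame: the origin (TCP) lies at the very end of the fingers, on their centre line; the grasp point (between the pads) lies manip.grasp_offset behind it (manip.grasp_offset is the distance from the TCP to the grasp point, in m); z points along the fingers, x is the direction in which the jaws open and shut, and the axes are right-handed (so a half turn about z gives the same grasp; the last joint's range is limited). The gripper opens to 85 mm and grips with 20 to 120 N. Pads are 22 mm wide; open, the fingers measure 114 mm over their backs; the gripper's body (76 mm by 85 mm) begins 54 mm behind the grasp point. The pads swing forward as they close: fully open they stand 13 mm farther back than shut.
Start: joints at [1.176, 0.332, -0.065, 1.46, 0.022, 1.35, -0.088], TCP at [0.227, -0.582, 0.231] pointing down, gripper open.
Joint ranges: [-2.6, 2.6], [-0.5, 2.12], [-1.47, 1.34], [0.16, 2.42], [-1.27, 4.41], [0.06, 2.06], [-2.6, 2.6]. Speed limits (rad/s): [2.22, 2.22, 2.79, 2.79, 3.14, 3.14, 3.14].

## Interface

Orientations are given as a unit quaternion [x, y, z, w].
In Python, from workcell import manip gives the robot as it stands.
- The arm moves only by the shell command python3 -m crank 'ROWS' [FORCE]. ROWS is JSON, a list that holds one entry, the list of rows, each a list of 7 numbers: the shift along the world's x, y, z in units of 60 mm (1.0 is 60 mm), then the turn, a rotation vector about the world's x, y, z in units of 5 degrees (1.0 is 5 degrees), then the finger opening in mm, from 0 to 85.4. A call has 1 to 8 rows; each row shifts and turns the commanded pose from where the row before left it; what a row does not reach is not made up. A row lasts 1/8 s, in which the tool goes at most 62.5 mm and 10.7 degrees, less where a joint would pass 70% of its speed; a pose out of reach is approached as far as the arm can. A call is refused whole if a number of a shift passes 1 or a number of a turn 1, either way. A call with a gripper value outside its range is refused whole. The fingers move at their own pace and stop on an object; FORCE is the grip in N (left out, the last holds). Time passes only in rows, so rows that do not move let the fingers close. It gives the time, the measured TCP pose, the force and the opening at its end, in the units of the state.
- manip.get_obs(): the state, without advancing time (a new reading comes with each control period).
- manip.camera(name): name is "scene" or "top" or "wrist"; returns (picture, depth): 384x512x3 uint8, blue, green, red; 384x512 float32, m along the optical axis (not along the pixel's ray), 0 where there is no reading.
- manip.get_calibration(name): a dict with "fx", "fy", "cx", "cy" (pixels), "rvec" (rotation vector, rad) and "tvec" (3), from world to camera coordinates, as OpenCV has them; the wrist camera has in their place "T_tool_cam" (4x4, takes a point from camera to tool coordinates, whose origin is the TCP and whose axes are the tool frame's). Camera axes: x right, y down, z forward; pixel columns grow to the right and rows downward; lengths in m; the calibration is good to about 2 mm. The wrist camera is an equidistant fisheye: a pixel r from the principal point sees the ray r / f radians off the axis. A picture is of the moment at which its call begins: read the wrist's pose just before it. get_calibration takes no time and is no camera call.
- manip.hand_in(): hands the job in, once; it reports no verdict.
The state is a dict: "clock": time; "joint_pos": joint angles; "joint_velocities": joint speeds; "tau": joint torques, N m; "position": TCP position; "ee_rot": TCP orientation; "ft_force": force on the tool from outside, world axes, zero at the start; "torque": the same for the moment, N m; "grip_width": opening from 0.0 (shut) to 1.0 (fully open).
Only numpy, scipy, OpenCV 4.12 (cv2) and the standard library are available. Lean on these libraries where they do the work, as an engineer would, in place of code of your own. Each camera call takes 0.05 s, during which the arm holds its last target.

## Working session

There is one attempt and no reset: what is moved stays moved. The work goes in short steps, Python scripts to look and compute and a shell command to move; the robot and the scene stay as the last step left them, time stands still between calls to the robot, and variables do not carry over. Pictures are saved under pics/ and viewed, and the job is handed in when it is done.

```bash
ls; mkdir -p pics; python3 - <<'E'
from workcell import manip
import cv2
o=manip.get_obs();print({k:o[k] for k in('clock','position','ee_rot','ft_force','grip_width')},manip.grasp_offset)
for n in('scene','top'):
    p,d=manip.camera(n);cv2.imwrite(f'pics/{n}0.png',p)
    import numpy as np
    np.save(f'pics/{n}0d.npy',d)
    print(n,manip.get_calibration(n))
E
```

```text
pics
{'clock': 0.0, 'position': array([ 0.22687945, -0.58195912,  0.23049791]), 'ee_rot': array([ 8.25592376e-01, -5.64266514e-01, -6.16175183e-04, -3.88129209e-04]), 'ft_force': array([ 0.3143167 , -0.25345345,  0.14113169]), 'grip_width': 1.0002485113985886} 0.0187
scene {'fx': 368.84498903254075, 'fy': 368.84498903254075, 'cx': 258.92779962204764, 'cy': 189.33617864308636, 'rvec': array([ 1.32040373, -2.29193163,  0.86836565]), 'tvec': array([0.42862757, 0.28358449, 0.89234666])}
top {'fx': 423.89082938071846, 'fy': 423.89082938071846, 'cx': 255.3815203605889, 'cy': 190.4200667877478, 'rvec': array([ 2.18157015, -2.1345393 ,  0.15635384]), 'tvec': array([0.21238284, 0.50333923, 1.36313331])}
```

View pics/scene0.png

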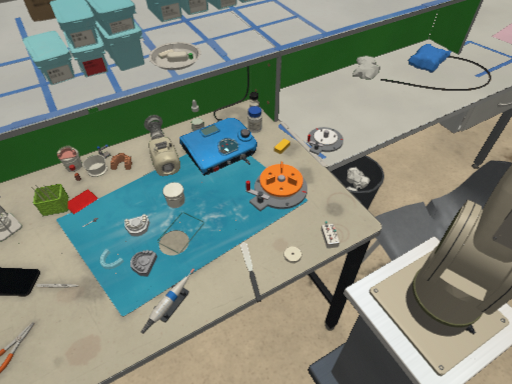

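View pics/top0.png

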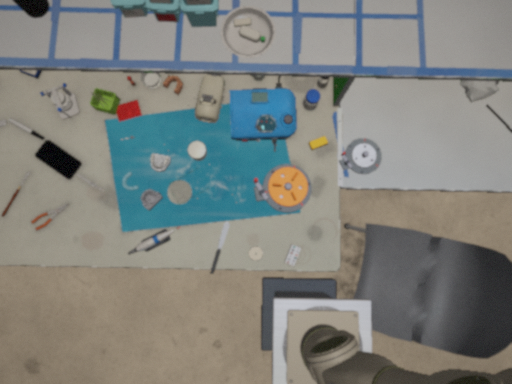

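```bash
cat > h.py <<'E'
import numpy as np,cv2
from scipy.spatial.transform import Rotation as R
from workcell import manip
def ray(n,u,v):
    c=manip.get_calibration(n);r=R.from_rotvec(c['rvec']).as_matrix();t=np.array(c['tvec'])
    return -r.T@t, r.T@np.array([(u-c['cx'])/c['fx'],(v-c['cy'])/c['fy'],1])
def onz(n,u,v,z):
    o,d=ray(n,u,v);return o+d*(z-o[2])/d[2]
def proj(n,P):
    c=manip.get_calibration(n);p=R.from_rotvec(c['rvec']).as_matrix()@np.array(P)+c['tvec']
    return c['fx']*p[0]/p[2]+c['cx'],c['fy']*p[1]/p[2]+c['cy']
E
python3 - <<'E'
from h import *
for n,(x,y,w,h) in dict(scene=(235,150,90,70),top=(240,130,150,95)).items():
    p=cv2.imread(f'pics/{n}0.png')[y:y+h,x:x+w]
    s=5 if n=='top' else 8
    cv2.imwrite(f'pics/{n}0c.png',cv2.resize(p,None,fx=s,fy=s,interpolation=cv2.INTER_CUBIC))
    hsv=cv2.cvtColor(cv2.imread(f'pics/{n}0.png'),cv2.COLOR_BGR2HSV)
    m=cv2.inRange(hsv,(6,170,150),(18,255,255))
    cs,_=cv2.findContours(m,cv2.RETR_EXTERNAL,cv2.CHAIN_APPROX_NONE)
    c=max(cs,key=cv2.contourArea);e=cv2.fitEllipse(cv2.convexHull(c));print(n,e,onz(n,*e[0],.046))
E
```

```text
scene ((280.9727478027344, 179.12384033203125), (32.277095794677734, 42.021610260009766), 94.09394073486328) [0.51017105 0.12313396 0.046     ]
top ((276.83331298828125, 184.591552734375), (2.9696710109710693, 8.457817077636719), 96.99291229248047) [0.51751333 0.15379413 0.046     ]
```

View pics/scene0c.png

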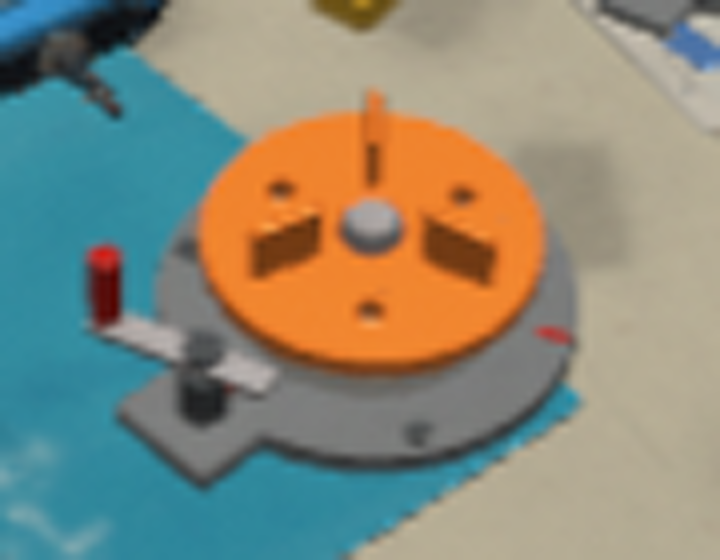

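View pics/top0c.png

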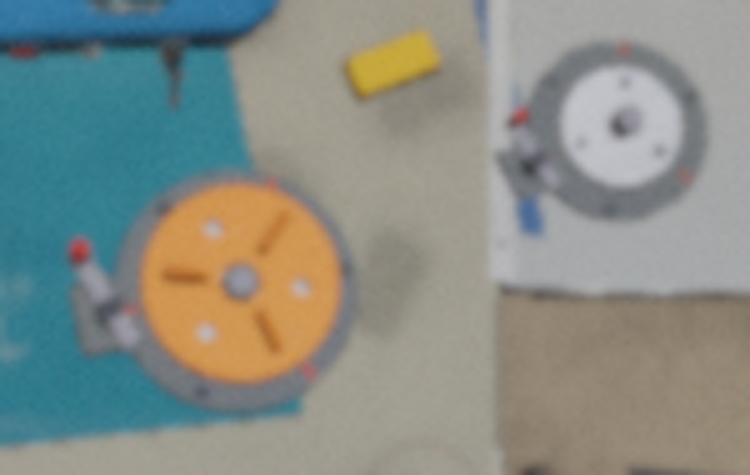

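Candidates: the orange wheel on its stand at top (288,187) / scene (281,182), with its red keeper post at top (256,180); look-alike: the smaller stand with no orange wheel at top (363,156), scene (325,138), on the other table, with its own red post. The first fits (orange wheel, larger foot). Red foot marks show at top-crop (272,183), (308,371) and (127,310).

```bash
python3 - <<'E'
from h import *
p=cv2.imread('pics/top0.png');hsv=cv2.cvtColor(p,cv2.COLOR_BGR2HSV)
C=lambda x,y:(240+(x+.5)/5-.5,130+(y+.5)/5-.5)
m=cv2.inRange(hsv,(5,90,140),(25,255,255));m[:165]=0
cs,_=cv2.findContours(m,cv2.RETR_EXTERNAL,cv2.CHAIN_APPROX_NONE)
h=cv2.convexHull(np.vstack([c for c in cs if cv2.contourArea(c)>20]))
e=cv2.fitEllipse(h);print(e)
W=np.array([onz('top',*q[0],.046)[:2] for q in h]);(c,r)=cv2.minEnclosingCircle(W.astype(np.float32));print('disc',c,r)
c=onz('top',*e[0],.046);print('disc c',c)
c2=onz('scene',280.97,180.5,.046);print(c2)
def ang(q,z,c):
    w=onz('top',*C(*q),z)-c;return np.degrees(np.arctan2(w[1],w[0])),np.hypot(w[0],w[1])
for q in[(272,183),(308,371),(127,310)]:print('mark',ang(q,.012,c))
print('pivot',ang((108,312),.042,c),onz('top',*C(108,312),.042))
for q in[(211,228),(301,288),(205,332)]:print('hole',ang(q,.046,c))
for q in[(273,233),(184,276),(268,333)]:print('vane',ang(q,.065,c))
print('hub',onz('top',*C(240,281),.054))
P=onz('top',*C(79,250),.076);print('post',P,ang((79,250),.076,c))
E
```

```text
((287.5846862792969, 186.13693237304688), (39.67958068847656, 40.13587951660156), 145.16200256347656)
disc (0.5138564109802246, 0.11815851926803589) 0.06654833257198334
disc c [0.51321627 0.11859251 0.046     ]
[0.50539296 0.12616904 0.046     ]
mark (np.float64(-18.027433384075454), np.float64(0.07708376649982811))
mark (np.float64(-137.484850208024), np.float64(0.07247906336982578))
mark (np.float64(101.86634053516914), np.float64(0.07388559186436237))
pivot (np.float64(103.60023233759247), np.float64(0.08817331409726549)) [0.49248266 0.20429344 0.042     ]
hole (np.float64(28.42767089801377), np.float64(0.04067264574761795))
hole (np.float64(-93.71659425183779), np.float64(0.04005042766814647))
hole (np.float64(145.7902217738834), np.float64(0.03984507874744505))
vane (np.float64(-32.73631263537621), np.float64(0.03585022036895971))
vane (np.float64(88.85048782755536), np.float64(0.037762169973998144))
vane (np.float64(-154.4325982284253), np.float64(0.03879795775591262))
hub [0.51315655 0.11925156 0.054     ]
post [0.52760853 0.22443293 0.076     ] (np.float64(82.25637320235464), np.float64(0.10681447531706374))
```

```bash
python3 -m crank '[[[0.2,0.45,0,0,0,0.55,0],[0.4,0.85,0,0,0,0.55,0],[0.4,0.85,0,0,0,0.55,0],[0.4,0.85,0,0,0,0.55,0],[0.4,0.85,0,0,0,0.55,0],[0.4,0.85,0,0,0,0.55,0],[0.4,0.85,0,0,0,0.55,0],[0.4,0.85,0,0,0,0.55,0]]]'
```

```text
clock: 1.1
position: [0.4074, -0.1966, 0.2313]
ee_rot: [0.918, -0.396, 0.0, 0.0]
ft_force: [0.8, 0.0, 0.4]
grip_width: 0.001
```

```bash
python3 -m crank '[[[0.36,0.8,0,0,0,0.5,0],[0.36,0.8,0,0,0,0.5,0],[0.36,0.8,0,0,0,0.5,0],[0.36,0.8,0,0,0,0.5,0],[0.36,0.8,0,0,0,0.5,0],[0.36,0.7,0,0,0,0.2,0],[0.36,0.5,0,0,0,0,0],[0,0,0,0,0,0,0]]]'
python3 - <<'E'
from h import *
import json
o=manip.get_obs();T=np.eye(4);T[:3,:3]=R.from_quat(o['ee_rot']).as_matrix();T[:3,3]=o['position'];print(o['position'])
p,d=manip.camera('wrist');cv2.imwrite('pics/w1.png',p);np.save('pics/w1T.npy',T);c=manip.get_calibration('wrist');print(c)
p,d=manip.camera('scene');cv2.imwrite('pics/s1.png',p)
E
```

```text
clock: 2.1
position: [0.5584, 0.1166, 0.2306]
ee_rot: [0.959, -0.284, -0.001, -0.001]
ft_force: [0.5, -0.4, -0.1]
grip_width: 0.0
[0.55838317 0.11659063 0.23056898]
{'fx': 297.3186396354542, 'fy': 297.3186396354542, 'cx': 250.42239343734528, 'cy': 188.98532862577179, 'T_tool_cam': array([[ 9.99999662e-01, -1.31650703e-06,  8.22796296e-04,
        -8.94935457e-05],
       [-2.67082219e-04,  9.45329879e-01,  3.26115545e-01,
        -8.44708376e-02],
       [-7.78243256e-04, -3.26115654e-01,  9.45329559e-01,
        -1.43103013e-01],
       [ 0.00000000e+00,  0.00000000e+00,  0.00000000e+00,
         1.00000000e+00]])}
```

View pics/w1.png

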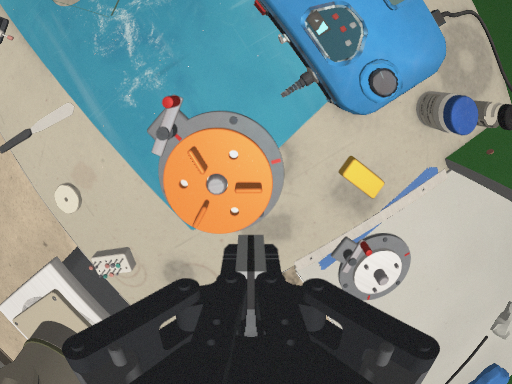

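View pics/s1.png

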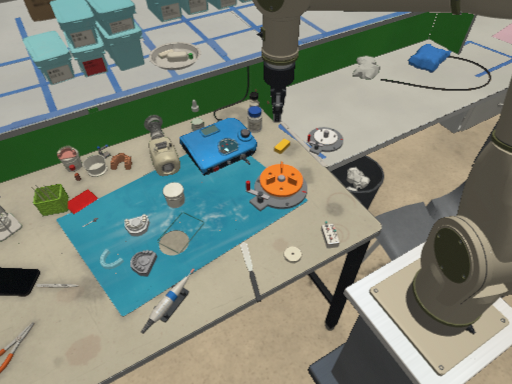

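The wrist view shows the wheel centred at (217,183), holes at (234,154), (184,184), (235,211), keeper pivot at (166,131), red post at (171,102); the finger tips are at (250,240).

```bash
cat >> h.py <<'E'
def wray(T,u,v):
    c=manip.get_calibration('wrist');a,b=u-c['cx'],v-c['cy'];r=np.hypot(a,b);th=r/c['fx']
    d=np.array([np.sin(th)*a/r,np.sin(th)*b/r,np.cos(th)]) if r>1e-6 else np.array([0,0,1.])
    M=T@c['T_tool_cam'];return M[:3,3],M[:3,:3]@d
def won(T,u,v,z):
    o,d=wray(T,u,v);return o+d*(z-o[2])/d[2]
def circ(W):
    A=np.c_[2*W[:,0],2*W[:,1],np.ones(len(W))];s=np.linalg.lstsq(A,(W[:,:2]**2).sum(1),rcond=None)[0]
    return s[:2],np.sqrt(s[2]+s[0]**2+s[1]**2)
E
python3 - <<'E'
from h import *
T=np.load('pics/w1T.npy');p=cv2.imread('pics/w1.png')
cv2.imwrite('pics/w1c.png',cv2.resize(p[85:250,140:300],None,fx=3.6,fy=3.6,interpolation=cv2.INTER_CUBIC))
hsv=cv2.cvtColor(p,cv2.COLOR_BGR2HSV)
m=cv2.inRange(hsv,(5,120,120),(20,255,255))
cs,_=cv2.findContours(m,cv2.RETR_EXTERNAL,cv2.CHAIN_APPROX_NONE);c=max(cs,key=cv2.contourArea)
h=cv2.convexHull(c)[:,0]
W=np.array([won(T,*q,.046) for q in h.astype(float)]);c0,r=circ(W);print('disc',c0,r)
print('hub',won(T,217,184,.054))
def ang(q,z):
    w=won(T,*q,z)[:2]-c0;return np.degrees(np.arctan2(w[1],w[0])),np.hypot(*w)
for q in[(234,154),(184,184),(235,211)]:print('hole',ang(q,.046))
m=cv2.inRange(hsv,(0,120,90),(4,255,255))|cv2.inRange(hsv,(174,120,90),(180,255,255))
n,l,s,ce=cv2.connectedComponentsWithStats(m)
for i in range(1,n):
    if s[i,4]>3 and 150<ce[i,0]<300 and 90<ce[i,1]<250: print('red',ce[i],s[i,4],ang(ce[i],.012),won(T,*ce[i],.076))
print('pivot',won(T,166,131,.042))
E
```

```text
disc [0.51347809 0.12016707] 0.06484871478121954
hub [0.51566511 0.1208425  0.054     ]
hole (np.float64(25.968858676164306), np.float64(0.040522014010254605))
hole (np.float64(148.20338064322934), np.float64(0.03890882270326396))
hole (np.float64(-92.01993571180381), np.float64(0.040690267735411775))
red [170.55029586 101.29585799] 169 (np.float64(88.72110480820852), np.float64(0.11186945840291215)) [0.53162994 0.22408666 0.076     ]
red [177.83333333 136.91666667] 24 (np.float64(102.74224047328983), np.float64(0.07173939648659486)) [0.51655104 0.18962508 0.076     ]
red [275.62068966 160.86206897] 29 (np.float64(-18.25709580408891), np.float64(0.0733322837470096)) [0.58689488 0.11312272 0.076     ]
pivot [0.49891255 0.20359196 0.042     ]
```

View pics/w1c.png

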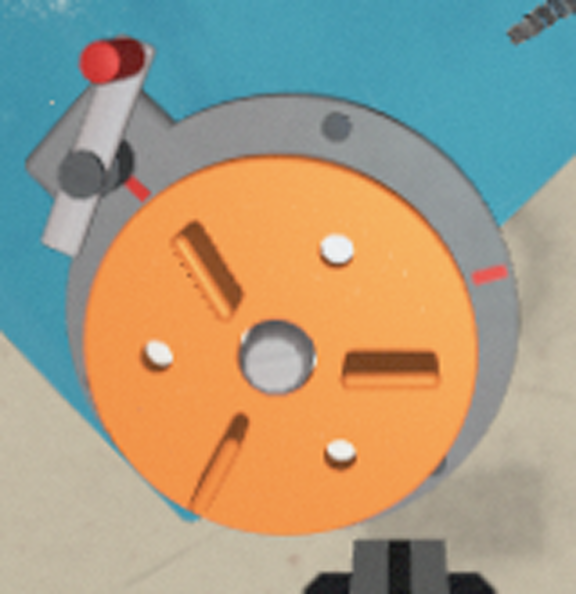

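```bash
python3 -m crank '[[[0,0,-0.7,0,0,0,0],[0,0,-0.8,0,0,0,0],[0,0,-0.8,0,0,0,0],[0,0,-0.4,0,0,0,0],[0,0,-0.25,0,0,0,0],[0,0,0,0,0,0,0]]]'
python3 - <<'E'
from h import *
o=manip.get_obs();T=np.eye(4);T[:3,:3]=R.from_quat(o['ee_rot']).as_matrix();T[:3,3]=o['position'];print(o['position'],o['ft_force'])
p,d=manip.camera('wrist');cv2.imwrite('pics/w2.png',p);np.save('pics/w2T.npy',T)
c=np.array([.5135,.1195]);P=lambda f,r,t:c+np.array([[np.cos(f),-np.sin(f)],[np.sin(f),np.cos(f)]])@[r,t]
pos=o['position'][:2]
prev=pos
for k,(f,t) in enumerate([(-32.6,.018),(-32.6,.014)]+[(-32.6-5*i,.014) for i in range(1,11)]):
    q=P(np.radians(f),.0394,t);print(f,t,q.round(4),((q-prev)/.06).round(3));prev=q
E
```

```text
clock: 2.95
position: [0.5579, 0.1128, 0.054]
ee_rot: [0.958, -0.286, -0.0, 0.0]
ft_force: [0.9, 0.4, 1.1]
grip_width: -0.005
[0.55794422 0.11278438 0.05403576] [0.90362337 0.4346946  1.14105748]
-32.6 0.018 [0.5564 0.1134] [-0.026  0.011]
-32.6 0.014 [0.5542 0.1101] [-0.036 -0.056]
-37.6 0.014 [0.5533 0.1066] [-0.016 -0.059]
-42.6 0.014 [0.552  0.1031] [-0.021 -0.057]
-47.6 0.014 [0.5504 0.0998] [-0.026 -0.055]
-52.6 0.014 [0.5486 0.0967] [-0.031 -0.052]
-57.6 0.014 [0.5464 0.0937] [-0.035 -0.049]
-62.6 0.014 [0.5441 0.091 ] [-0.04  -0.046]
-67.6 0.014 [0.5415 0.0884] [-0.043 -0.043]
-72.6 0.014 [0.5386 0.0861] [-0.047 -0.039]
-77.6 0.014 [0.5356 0.084 ] [-0.05  -0.034]
-82.6 0.014 [0.5325 0.0822] [-0.053 -0.03 ]
```

View pics/w2.png

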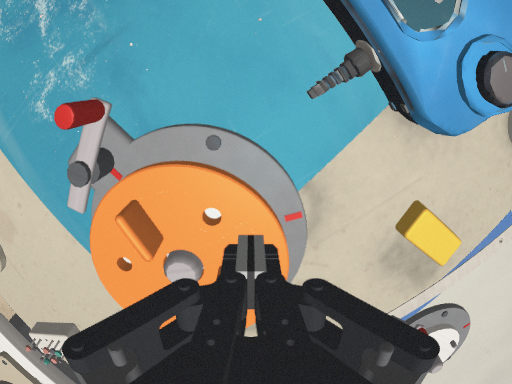

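```bash
python3 -m crank '[[[-0.04,-0.04,0,0,0,0,0],[-0.02,-0.06,0,0,0,-1,0],[-0.02,-0.06,0,0,0,-1,0],[-0.025,-0.055,0,0,0,-1,0],[-0.03,-0.05,0,0,0,-1,0],[0,0,0,0,0,0,0]]]'
python3 - <<'E'
from h import *
o=manip.get_obs();T=np.eye(4);T[:3,:3]=R.from_quat(o['ee_rot']).as_matrix();T[:3,3]=o['position'];print(o['position'],o['ft_force'])
p,d=manip.camera('wrist');cv2.imwrite('pics/w3.png',p);np.save('pics/w3T.npy',T)
c=np.array([.5135,.1195]);w=o['position'][:2]-c;print(np.degrees(np.arctan2(w[1],w[0])),np.hypot(*w))
E
```

```text
clock: 3.75
position: [0.5506, 0.0976, 0.0553]
ee_rot: [0.894, -0.448, 0.001, -0.0]
ft_force: [0.1, -0.2, -0.2]
grip_width: 0.0
[0.55063132 0.09761904 0.05532428] [ 0.07044398 -0.24059155 -0.21640942]
-30.510243866868883 0.04309885925662284
```

View pics/w3.png

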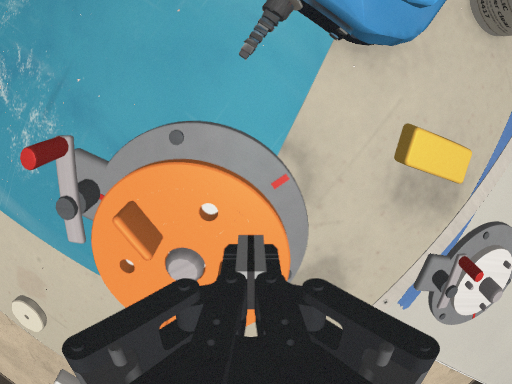

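The wheel has turned with the finger; visible holes are at (209,211) and (127,266). I'll measure how far it still has to go.

```bash
cat > ang.py <<'E'
from h import *
def go(T,holes,z=.046,c0=(.5135,.1195)):
    for q in holes:
        w=won(T,*q,z)[:2]-np.array(c0);a=np.degrees(np.arctan2(w[1],w[0]));print('hole',round(a,1),np.hypot(*w).round(4),'to go',round((a-102.3+60)%120-60,1))
E
python3 - <<'E'
from ang import *
go(np.load('pics/w2T.npy'),[(212,216),(125,264)])
go(np.load('pics/w3T.npy'),[(209,211),(127,266)])
E
```

```text
hole 28.0 0.04 to go 45.7
hole 147.1 0.0403 to go 44.8
hole 11.9 0.0391 to go 29.6
hole 133.3 0.0411 to go 31.0
```

```bash
python3 -m crank '[[[-0.03,-0.05,0,0,0,-0.8,0],[-0.035,-0.05,0,0,0,-0.8,0],[-0.04,-0.045,0,0,0,-0.8,0],[-0.04,-0.045,0,0,0,-0.8,0],[-0.02,-0.02,0,0,0,-0.4,0],[0,0,0,0,0,0,0]]]'
python3 - <<'E'
from h import *
o=manip.get_obs();T=np.eye(4);T[:3,:3]=R.from_quat(o['ee_rot']).as_matrix();T[:3,3]=o['position'];print(o['position'],o['ft_force'])
p,d=manip.camera('wrist');cv2.imwrite('pics/w4.png',p);np.save('pics/w4T.npy',T)
E
```

```text
clock: 4.55
position: [0.5405, 0.0853, 0.0547]
ee_rot: [0.814, -0.581, 0.0, -0.0]
ft_force: [-0.0, 1.7, 1.0]
grip_width: -0.002
[0.54051639 0.08531422 0.05465651] [-0.02313799  1.66759058  0.99726123]
```

View pics/w4.png

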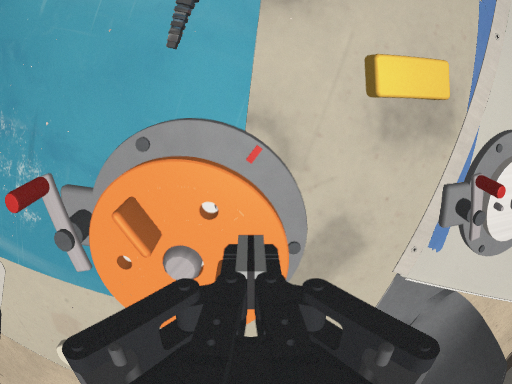

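```bash
python3 - <<'E'
from ang import *
go(np.load('pics/w4T.npy'),[(209,210),(125,262)])
E
python3 -m crank '[[[-0.025,-0.018,0,0,0,-0.5,0],[-0.025,-0.018,0,0,0,-0.5,0],[0,0,0,0,0,0,0]]]'
```

```text
hole -8.7 0.0385 to go 9.0
hole 113.7 0.0403 to go 11.4
clock: 4.97
position: [0.5371, 0.0827, 0.0542]
ee_rot: [0.787, -0.617, -0.0, 0.0]
ft_force: [0.1, -0.4, -0.5]
grip_width: -0.004
```

```bash
python3 -m crank '[[[-0.018,-0.012,0,0,0,-0.3,0],[-0.018,-0.012,0,0,0,-0.3,0],[0,0,0,0,0,0,0]]]'
python3 - <<'E'
from h import *
o=manip.get_obs();T=np.eye(4);T[:3,:3]=R.from_quat(o['ee_rot']).as_matrix();T[:3,3]=o['position'];print(o['position'],o['ft_force'])
p,d=manip.camera('wrist');cv2.imwrite('pics/w5.png',p);np.save('pics/w5T.npy',T)
E
```

```text
clock: 5.35
position: [0.5351, 0.0815, 0.0543]
ee_rot: [0.77, -0.637, 0.0, 0.0]
ft_force: [0.4, 0.7, -0.1]
grip_width: -0.002
[0.53505822 0.08154003 0.05434814] [ 0.41635168  0.74525934 -0.11904001]
```

View pics/w5.png

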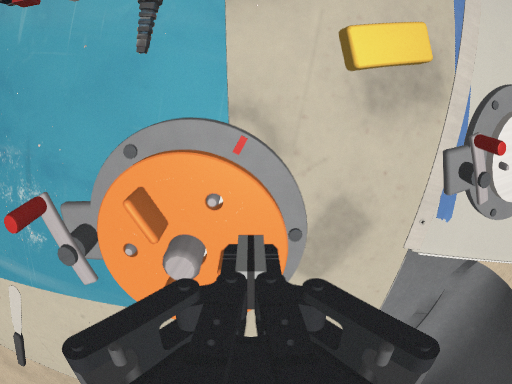

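The wheel has dropped: the hub stands higher and grey stud tips fill the holes at (214,201) and (130,250). Back off and lift, then check.

```bash
python3 -m crank '[[[0.06,0.03,0,0,0,0,0],[0.06,0.02,0,0,0,0,0],[0,0,0.5,0,0,0,0],[0,0.2,0.8,0,0,-1,0],[0,0.5,0.8,0,0,-1,0],[0,0.5,0,0,0,-1,0],[0,0.5,0,0,0,-1,0],[0,0,0,0,0,0,0]]]'
python3 - <<'E'
from h import *
o=manip.get_obs();T=np.eye(4);T[:3,:3]=R.from_quat(o['ee_rot']).as_matrix();T[:3,3]=o['position'];print(o['position'],o['ft_force'],o['joint_pos'])
p,d=manip.camera('wrist');cv2.imwrite('pics/w6.png',p);np.save('pics/w6T.npy',T)
p,d=manip.camera('scene');cv2.imwrite('pics/s6.png',cv2.resize(p[140:220,230:330],None,fx=6,fy=6,interpolation=cv2.INTER_CUBIC))
E
```

```text
clock: 6.4
position: [0.5418, 0.1896, 0.1805]
ee_rot: [-0.649, 0.76, 0.001, 0.0]
ft_force: [-0.1, 1.0, -0.6]
grip_width: -0.001
[0.54175378 0.18958812 0.18045317] [-0.07146032  0.96124026 -0.55998472] [ 0.06596791  0.30810978 -0.57616229  1.64354395  0.17426783  1.24150136
 -2.27294569]
```

View pics/w6.png

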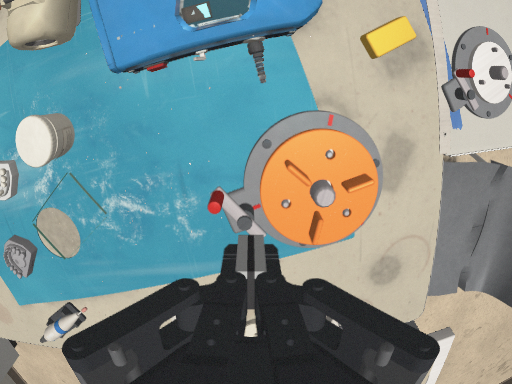

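View pics/s6.png

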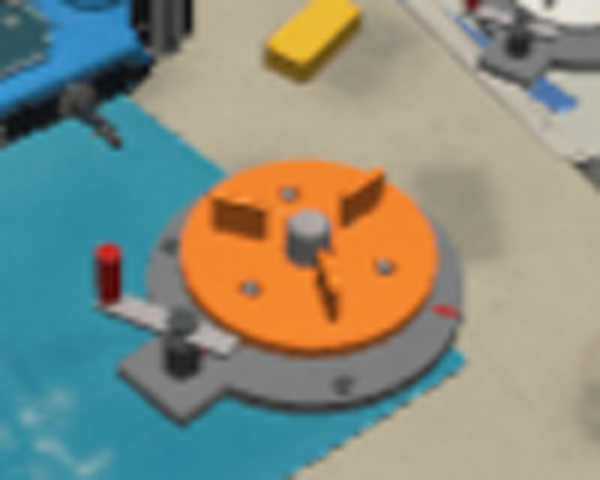

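The wheel is flush: the hub stands well proud and studs show in all three holes (331,155), (286,204), (347,213). The keeper is still open, with its post top at wrist (216,203) and its pivot at about (244,217).

```bash
python3 - <<'E'
from h import *
T=np.load('pics/w6T.npy');p=cv2.imread('pics/w6.png');cv2.imwrite('pics/w6c.png',cv2.resize(p[100:255,190:390],None,fx=4,fy=4,interpolation=cv2.INTER_CUBIC))
hsv=cv2.cvtColor(p,cv2.COLOR_BGR2HSV)
m=cv2.inRange(hsv,(5,120,120),(20,255,255))
cs,_=cv2.findContours(m,cv2.RETR_EXTERNAL,cv2.CHAIN_APPROX_NONE);h=cv2.convexHull(max(cs,key=cv2.contourArea))[:,0].astype(float)
for z in(.034,.046):
    print(z,circ(np.array([won(T,*q,z) for q in h])))
post=won(T,215.5,204,.076)[:2];print('post',post)
pv=np.array([.4952,.2035]);w=post-pv;print(np.degrees(np.arctan2(w[1],w[0])),np.hypot(*w))
E
```

```text
0.034 (array([0.51372289, 0.11952736]), np.float64(0.06501045244733793))
0.046 (array([0.51833508, 0.12189055]), np.float64(0.062315979164037964))
post [0.53153869 0.22343322]
28.74651793480878 0.04144675516690651
```

View pics/w6c.png

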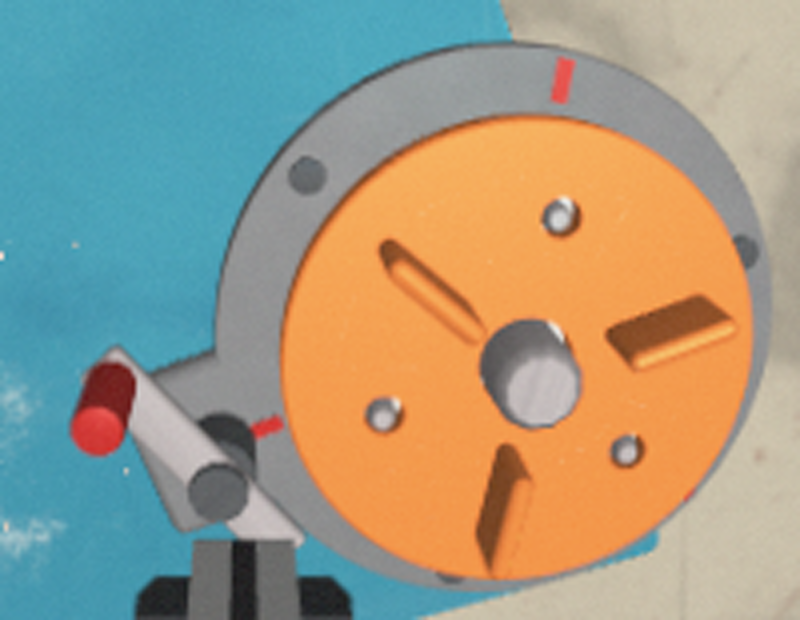

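```bash
python3 -m crank '[[[0.04,0.15,0,0,0,1,0],[0,0,0,0,0,1,0],[0,0,-0.2,0,0,1,0],[0,0,-0.4,0,0,1,0],[0,0,-0.5,0,0,1,0],[0,0,-0.5,0,0,1,0],[0,0,-0.5,0,0,1,0],[0,0,0,0,0,1,0]]]'
python3 - <<'E'
from h import *
o=manip.get_obs();print(o['position'],o['ft_force'],np.degrees(2*np.arctan2(o['ee_rot'][1],o['ee_rot'][0])))
pv=np.array([.4952,.2035]);prev=o['position'][:2]
for s in [30]+list(range(35,106,5)):
    a=np.radians(s);t=.021;q=pv+.040*np.array([np.cos(a),np.sin(a)])+t*np.array([np.sin(a),-np.cos(a)]);print(s,q.round(4),((q-prev)/.06).round(3));prev=q
p,d=manip.camera('wrist');cv2.imwrite('pics/w7.png',p)
E
```

```text
clock: 7.5
position: [0.5436, 0.1933, 0.0516]
ee_rot: [0.87, -0.493, -0.001, 0.002]
ft_force: [0.5, 0.1, 1.0]
grip_width: -0.002
[0.54355608 0.19328294 0.05162171] [0.48676624 0.07734107 1.02340289] -59.08230607706919
30 [0.5403 0.2053] [-0.054  0.201]
35 [0.54   0.2092] [-0.005  0.065]
40 [0.5393 0.2131] [-0.011  0.065]
45 [0.5383 0.2169] [-0.017  0.064]
50 [0.537  0.2206] [-0.022  0.062]
55 [0.5353 0.2242] [-0.028  0.06 ]
60 [0.5334 0.2276] [-0.033  0.057]
65 [0.5311 0.2309] [-0.037  0.054]
70 [0.5286 0.2339] [-0.042  0.05 ]
75 [0.5258 0.2367] [-0.046  0.047]
80 [0.5228 0.2392] [-0.05   0.042]
85 [0.5196 0.2415] [-0.054  0.038]
90 [0.5162 0.2435] [-0.057  0.033]
95 [0.5126 0.2452] [-0.059  0.028]
100 [0.5089 0.2465] [-0.062  0.023]
105 [0.5051 0.2476] [-0.063  0.017]
```

View pics/w7.png

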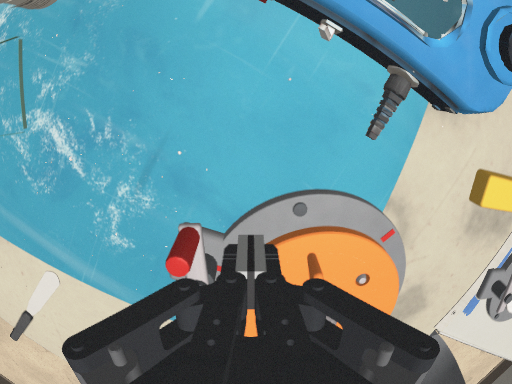

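The post is at (185,253), clear to the left of the closed fingers; push it round in an arc.

```bash
python3 -m crank '[[[-0.03,0.1,0.05,0,0,0,0],[-0.03,0.1,0,0,0,0,0],[-0.005,0.065,0,0,0,1,0],[-0.01,0.065,0,0,0,1,0],[-0.015,0.065,0,0,0,1,0],[-0.02,0.06,0,0,0,1,0],[-0.03,0.06,0,0,0,1,0],[0,0,0,0,0,0,0]]]'
python3 - <<'E'
from h import *
p,d=manip.camera('wrist');cv2.imwrite('pics/w8.png',p)
E
```

```text
clock: 8.55
position: [0.5363, 0.227, 0.0577]
ee_rot: [0.956, -0.294, 0.0, -0.0]
ft_force: [-0.3, 0.5, 1.0]
grip_width: -0.002
```

View pics/w8.png

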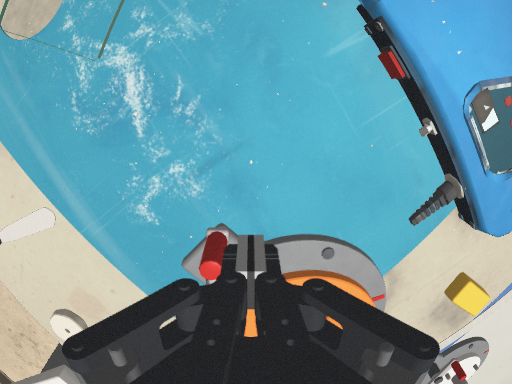

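```bash
python3 -m crank '[[[-0.033,0.055,0,0,0,1,0],[-0.037,0.054,0,0,0,1,0],[-0.042,0.05,0,0,0,1,0],[-0.046,0.047,0,0,0,1,0],[-0.05,0.042,0,0,0,1,0],[-0.054,0.035,0,0,0,1,0],[-0.057,0.03,0,0,0,1,0],[0,0,0,0,0,0,0]]]'
python3 - <<'E'
from h import *
p,d=manip.camera('wrist');cv2.imwrite('pics/w9.png',p)
E
```

```text
clock: 9.6
position: [0.5172, 0.2455, 0.0575]
ee_rot: [1.0, 0.006, 0.0, -0.0]
ft_force: [-0.0, -0.3, 0.9]
grip_width: 0.0
```

View pics/w9.png

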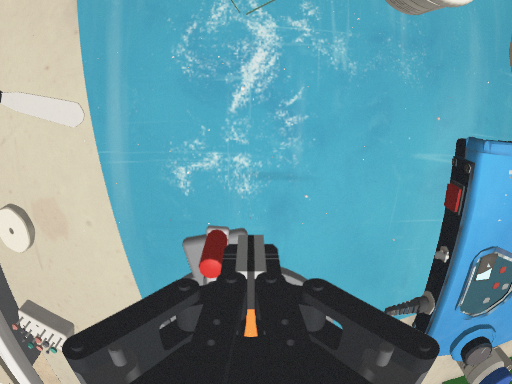

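```bash
python3 -m crank '[[[-0.05,0.015,0,0,0,0.8,0],[-0.05,0.01,0,0,0,0.8,0],[-0.05,0.01,0,0,0,0.4,0],[-0.03,0,0,0,0,0,0],[0,0,0,0,0,0,0]]]'
```

```text
clock: 10.28
position: [0.5063, 0.2472, 0.0573]
ee_rot: [0.996, 0.093, -0.0, 0.0]
ft_force: [-0.1, 0.1, -0.4]
grip_width: -0.004
```

```bash
python3 -m crank '[[[-0.03,0,0,0,0,0,0],[-0.03,0,0,0,0,0,0],[0,0,0,0,0,0,0]]]'; python3 -m crank '[[[-0.03,0,0,0,0,0,0],[-0.03,0,0,0,0,0,0],[0,0,0,0,0,0,0]]]'
```

```text
clock: 10.65
position: [0.505, 0.2471, 0.0577]
ee_rot: [0.996, 0.093, 0.002, -0.0]
ft_force: [10.8, 1.6, -4.9]
grip_width: -0.0
clock: 11.02
position: [0.5042, 0.2468, 0.0581]
ee_rot: [0.996, 0.092, 0.004, -0.001]
ft_force: [21.8, 4.3, -13.5]
grip_width: 0.002
```

The force has risen to about 22 N, so the keeper is on its stop. Back off and look.

```bash
python3 -m crank '[[[0.1,0,0,0,0,0,0],[0.2,0,0,0,0,0,0],[0,0,0.6,0,0,0,0],[0,0,0.8,0,0,0,0],[0.5,-0.7,0.6,0,0,0,0],[0.6,-0.8,0,0,0,0,0],[0,0,0,0,0,0,0]]]'
python3 - <<'E'
from h import *
o=manip.get_obs();T=np.eye(4);T[:3,:3]=R.from_quat(o['ee_rot']).as_matrix();T[:3,3]=o['position'];np.save('pics/w10T.npy',T);print(o['position'],o['ft_force'])
p,d=manip.camera('wrist');cv2.imwrite('pics/w10.png',p)
p,d=manip.camera('scene');cv2.imwrite('pics/s10.png',cv2.resize(p[140:220,230:330],None,fx=7,fy=7,interpolation=cv2.INTER_CUBIC));cv2.imwrite('pics/s10f.png',p)
E
```

```text
clock: 11.9
position: [0.5859, 0.1518, 0.1765]
ee_rot: [0.996, 0.09, -0.0, 0.001]
ft_force: [-0.9, 0.0, -0.3]
grip_width: 0.003
[0.58590105 0.15184501 0.17648199] [-0.85436749  0.03813557 -0.2582396 ]
```

View pics/w10.png

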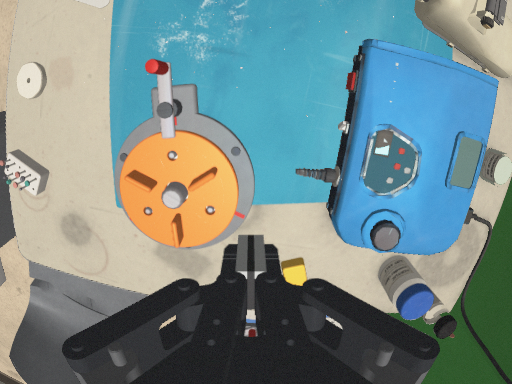

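View pics/s10.png

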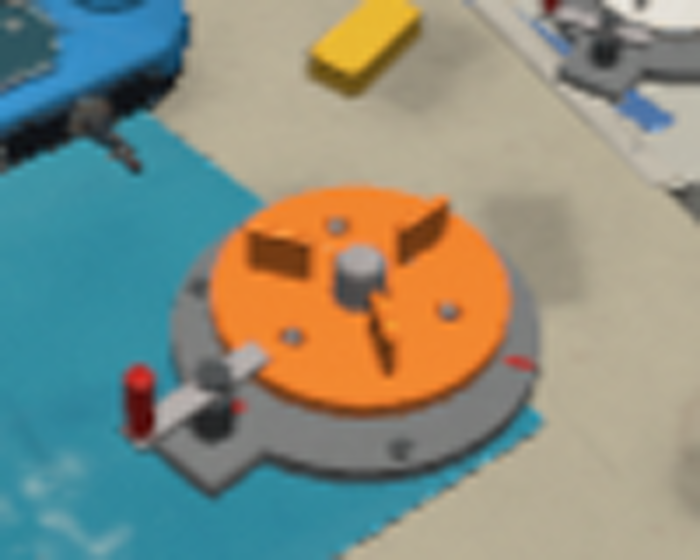

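View pics/s10f.png

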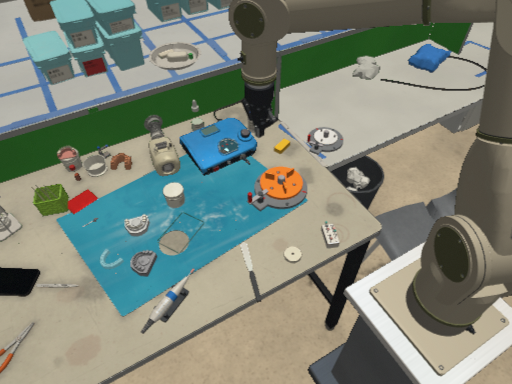

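The nose (168,133) lies over the rim, and the post (157,67), pivot and hub are in line. A last numeric check follows before handing in.

```bash
python3 - <<'E'
from h import *
T=np.load('pics/w10T.npy');p=cv2.imread('pics/w10.png')
hsv=cv2.cvtColor(p,cv2.COLOR_BGR2HSV);m=cv2.inRange(hsv,(5,120,120),(20,255,255))
cs,_=cv2.findContours(m,cv2.RETR_EXTERNAL,cv2.CHAIN_APPROX_NONE);h=cv2.convexHull(max(cs,key=cv2.contourArea))[:,0].astype(float)
print('disc',circ(np.array([won(T,*q,.034) for q in h])))
post=won(T,153,67.5,.076)[:2];w=post-[.4952,.2035];a=np.degrees(np.arctan2(w[1],w[0]));print(post,a,np.hypot(*w),'q',np.radians(a-12.3)-.171)
o=manip.get_obs();print(o['ft_force'],abs(o['joint_velocities']).max())
E
```

```text
disc (array([0.51326262, 0.1203501 ]), np.float64(0.0650774933212223))
[0.4879046  0.24214041] 100.69172207503006 0.0393230701319512 q 1.3717265817170288
[-0.18558849  0.41541463  0.34798391] 0.029956694716370198
```

```bash
python3 -m crank '[[[0,0,0,0,0,0,0],[0,0,0,0,0,0,0]]]'; python3 -c "
from workcell import manip
manip.hand_in()"
```

```text
clock: 12.25
position: [0.5823, 0.1589, 0.1771]
ee_rot: [0.995, 0.095, -0.0, -0.0]
ft_force: [-0.1, -0.3, 0.2]
grip_width: 0.001
the job is handed in; nothing more can be done
```

I turned the wheel about 45° clockwise with the closed fingers against one vane until it dropped over the studs. I then swung the keeper's post round to its stop. The job was handed in at about 12 s; no verdict was given.

- **Wheel:** the last wrist picture fits a disc of 65.1 mm radius at the flush height, which matches the 65 mm given. Its centre is within 1 mm of the hub axis I measured. Stud tips show in all three holes.
- **Keeper:** the force rose to about 22 N along x at the stop. The measured joint value is about 1.37 rad (the stop is 1.4 rad), and the nose lies over the rim.
- **Other things:** no bystander looked moved in the last scene picture, though I did not measure their positions. The arm is clear of everything.

No check failed. The scene camera's first estimate of the wheel's centre was about 1 cm off the top and wrist views because the vanes skewed the fit, so I did not use it.

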